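# Stamp the porcelain ball and present it level on its carrier

## Robot

A 6-joint arm with a two-finger parallel gripper is mounted at the origin on the work surface; the furniture and walls round the work are solid. World frame = base frame: x ahead of the robot, y to its left, z up, the work surface at z = 0. Lengths are in mm, angles in degrees, forces in N, time in s.
With the tool pointing down it reaches from about 300 to 850 mm from the base axis. Payload 4.2 kg.
Tool frame: the origin (TCP) lies at the very end of the fingers, on their centre line; the grasp point (between the pads) lies 19 mm behind it; z points along the fingers, y is the line along which they close (so a half turn about z gives the same grasp; the last joint's range is limited). The gripper opens to 91 mm and grips with 3 to 60 N. Pads are 32 mm wide; open, the fingers measure 118 mm over their backs; the gripper's body (76 mm by 178 mm) begins 60 mm behind the grasp point.
Start: joints at [66.864, 18.312, 89.639, -0, 72.044, -1.146], TCP at [215.31, 533.183, 213.976] pointing down, gripper open.
Joint ranges: [-177.97, 177.97], [-48.28, 115.42], [12.27, 149.76], [-77.06, 257.06], [2.81, 150.46], [-146.56, 146.56]. Speed limits (degrees/s): [147.25, 147.25, 180, 180, 180, 180].

## Interface

Orientations are given as [roll, pitch, yaw] about the fixed x, y, z axes, in that order (R = Rz(yaw) Ry(pitch) Rx(roll)).
In Python, from workcell import env, eyes gives the robot as it stands.
- The arm moves only by the tool send_rows, never from a script. Its argument "targets" is text: rows parted by semicolons, each of 7 numbers parted by spaces: the shift along the tool's x, y, z in m, then the turn, a rotation vector about the tool's x, y, z in degrees, then the opening in per cent of the stroke, from 0 (shut) to 100 (fully open). A call has 1 to 12 rows; each row is the pose to reach, as a shift and turn from the pose commanded when the call began, along the tool's axes at that moment; what a row does not reach only later rows make up. A row lasts 1/12 s, in which the tool goes at most 41.7 mm and 7.16 degrees, less where a joint would pass 70% of its speed; a pose out of reach is approached as far as the arm can. A call with a gripper value outside its range is refused whole. The fingers move at their own pace and stop on an object; "grip_force" is the grip in N (left out, the last holds). Time passes only in rows, so rows that repeat a pose let the fingers close. It gives the time, the measured TCP pose, the force, the opening and the grip force at its end, in the units of the state.
- env.state(): the state, without advancing time (a new reading comes with each control period).
- eyes.grab_frame(name): name is "scene" or "top" or "wrist"; returns a dict with "image" (480x640x3 uint8, blue, green, red), "fovy" (degrees; the focal length in pixels is half the picture's height over the tangent of half this angle, whatever the lens; pixels are square), "cx", "cy" (the principal point, pixels), "eye" and "attitude" of the camera in the world. Camera axes: x right, y up, looking along -z (the intrinsics and any distortion apply to the point x, -y, -z); pixel columns grow to the right and rows downward; lengths in mm; the calibration is good to about 2 mm. A picture is of the moment at which its call begins. There is no depth.
- env.job_done(): hands the job in; it is judged then, once.
The state is a dict: "time_s": time; "qpos": joint angles; "qvel": joint speeds; "effort": joint torques, N m; "ee_pos": TCP position; "ee_rot": TCP orientation; "force": force on the tool from outside, world axes, zero at the start; "torque": the same for the moment, N m; "gripper_width": finger opening in mm; "gripper_force": force on a finger pad.
Only numpy, scipy, OpenCV 4.12 (cv2) and the standard library are available. Lean on these libraries where they do the work, as an engineer would, in place of code of your own. Each camera call takes 0.05 s, during which the arm holds its last target. There are 200 camera calls.

## Task

Stamp the white porcelain ball that lies in the green hand press: push the sprung lever down to its stop and let it swing back up by itself. Then take the wooden carrier by its upright grip, draw it sideways out of the press with the ball riding in its ring, and, keeping it level all the way and not touching the ball, bring the ball over the middle of the grey dish with the stamped balls. Finish there still holding the carrier, level and still, with the ball about 10 cm above the dish's rim, so that the potter can check the fresh mark; leave dish, bowl, clay turtle and card where they stand.

Things in the scene. Friction and masses are not known exactly. Their poses are not given: they have to be found in the camera images.
- press: green fixed hand press, base 180 x 170 mm; origin on the table under the ram. In its axes: column at x +52 to +104 mm, head x -36 to +104, y -33 to +33, z 126 to 220 mm, lever on the -y side. The feed bed, 28 mm high, runs along y and is open to +y (base ends at y +100): guides 9 mm high at x -34 and +34 mm, end stop at y -34 mm. With the lever up the die hangs 24 mm above the ball
- die: round black rubber die in a brass holder (28 mm across) under the press ram; it is spring-mounted (about 1.4 N at first touch plus 0.7 N per mm) and presses on the ball over the last 5 mm of the stroke. Axes as the press
- lever (a joint): press lever, rad: 0 = up at rest (35 degrees above level, pointing to the press's -x), grows as it is pushed down, stop at 0.90. A spring returns it to 0 when let go; pushing straight down on the grip takes about 2 N at first, 7 N at the stop. The ram goes down 32 mm per rad
- lever_grip (a point): centre of the black cylindrical lever grip, 25 mm thick, about 85 mm long along the press's y; it moves with the lever, on an arc of radius 190 mm about lever_pivot, from about 284 mm to about 120 mm above the table
- lever_pivot (a point): point on the lever's axis (which runs along the press's y), level with the middle of the grip along it, 175 mm above the table, fixed to the press
- carrier_grip (a point): middle of the carrier's dark wooden upright grip: 16 mm thick (carrier's x), 44 mm long (y), 46 mm tall, 8 to 54 mm above the carrier's underside (this point 34 mm). At the start it stands free beside the press base, on its +y side. Carrier and ball weigh about 0.16 kg and balance about 65 mm from the grip towards the ball: grip firmly (30 N or more)
- seat (a point): where the ball's centre lies when it sits in the brass ring of the carrier: 135 mm from the grip along the carrier's -y, 25 mm above the carrier's underside. Axes are the carrier's
- carrier: the carrier, origin at the middle of its underside below the ring; z up when level, +y from ring to grip. A plywood slide 6 mm thick, 52 mm wide (x) from y -30 to +120 mm, then 34 mm wide to y +164. At the start it lies on the press bed between the guides (about 3 mm play), the ball under the die
- ball_center (a point): centre of the white porcelain ball, 36 mm in diameter, loose in the brass ring (22 mm opening, 34 mm outside, 5 mm high); it rolls out if the carrier is tipped beyond about 35 degrees or jerked
- ball: the same ball; its axes turn as it rolls
- grey_dish: shallow grey glazed dish, 178 mm across, 53 mm high, with three stamped balls in it; origin at the middle of its underside, loose on the table. The target
- cream_bowl: cream bowl, 176 mm across, 72 mm high, with four unstamped balls; origin at the middle of its underside; a bystander
- clay_turtle: small wet clay turtle, 72 x 112 x 30 mm, a bystander; origin at the middle of its underside
- folded_card: dark blue card standing like a tent, 166 x 150 x 65 mm, a bystander; origin at the middle of its underside

How it is judged:
By the outcome, as a careful person would: the job done as asked, in the order asked, and still so for the second after the job is handed in, while the arm keeps its last pose, push and grip.
It also fails if it takes over 72 s, if anything falls off the work surface, if the arm or the gripper's body presses on something with over 40 N, if the wrist force passes 120 N, or if a joint passes its speed limit or range.

## Working session

There is one attempt and no reset: what is moved stays moved. The work goes in short steps, Python scripts to look and compute and a tool call to move; the robot and the scene stay as the last step left them, time stands still between calls to the robot, and variables do not carry over. Pictures are saved under pics/ and viewed, at most 10 in all, crops included, and the job is handed in when it is done.

Besides the shell and the picture viewer there is one more tool, called after "Emit:" in YAML: its name, and indented under it one key for each argument. send_rows: Moves the arm, as the interface text tells. Its arguments: {"type":"object","properties":{"targets":{"type":"string"},"grip_force":{"type":"number"}},"required":["targets"]}

```bash
mkdir -p pics; ls; python3 - <<'E'
from workcell import env, eyes
import cv2,json
s=env.state(); print(s)
for n in ("scene","top","wrist"):
    f=eyes.grab_frame(n); cv2.imwrite(f"pics/{n}0.png",f["image"])
    print(n,{k:v for k,v in f.items() if k!="image"})
E
```

```text
pics
{'time_s': 0.0, 'qpos': array([ 6.68670431e+01,  1.83521681e+01,  8.97057956e+01, -1.08494896e-03,
        7.20418620e+01, -1.14856404e+00]), 'qvel': array([-0.01351304, -0.04608411, -0.0591489 ,  0.05879114, -0.0462094 ,
       -0.03012487]), 'effort': array([ 7.38797098e-04, -4.12459910e+01, -2.31981021e+01,  7.25237536e-02,
        4.57353937e-02, -1.47010137e-04]), 'ee_pos': array([215.09093153, 532.72761985, 213.11911535]), 'ee_rot': array([-1.79900174e+02, -9.69692917e-04,  1.58015942e+02]), 'force': array([-0.56592311, -0.27980101, -0.11768255]), 'torque': array([-0.02315482,  0.01210678, -0.01985201]), 'gripper_force': 0.0, 'gripper_width': 91.14580149643946}
scene {'fovy': 46.00477938700946, 'cx': 310.4938856054429, 'cy': 235.61131850093207, 'eye': array([-429.62938512, -473.87647639,  968.45922517]), 'attitude': array([ 54.78786851,  -0.65548092, -60.49620635])}
top {'fovy': 55.44638847684795, 'cx': 324.8334213508098, 'cy': 242.36670214413454, 'eye': array([ 447.69006652,   36.87393327, 1407.20358236]), 'attitude': array([  3.47612502,   0.81873927, -89.9103544 ])}
wrist {'fovy': 59.119930932290046, 'cx': 312.02477419918154, 'cy': 235.96324175981394, 'eye': array([145.08296025, 561.50214963, 382.84170435]), 'attitude': array([-15.45682607,   0.11775868,  68.01952461])}
```

View pics/scene0.png

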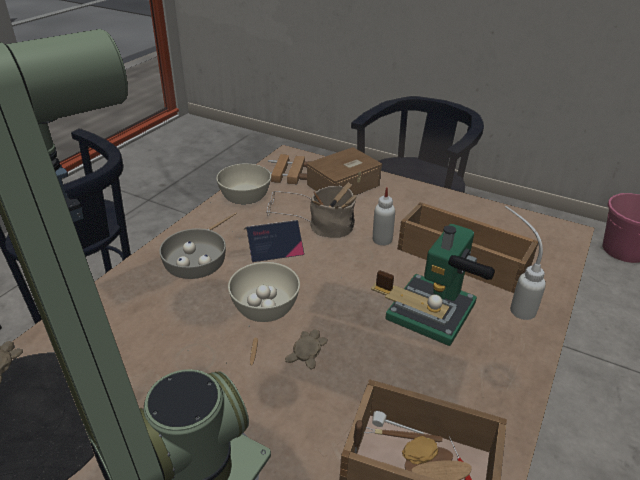

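View pics/top0.png

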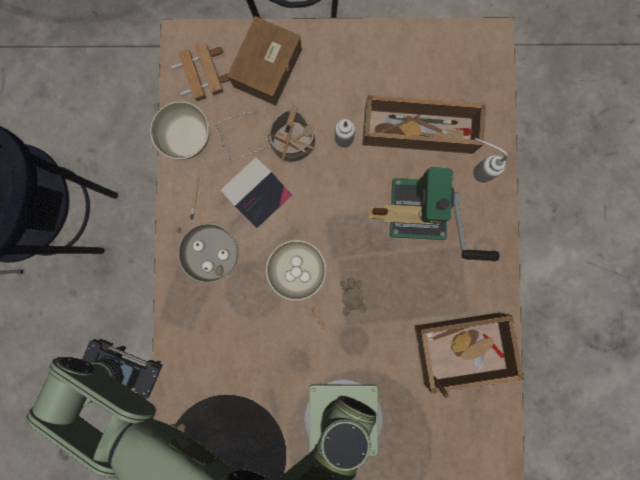

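Scene view: press at about (435,290), its ball at (435,301), carrier grip at (385,281), lever grip at (472,268), dish at (193,253). Top view: carrier grip at (381,213), lever grip at (481,255), dish at (209,253), cream bowl at (296,270). Press axes are nearly parallel to the world axes.

```bash
cat > h.py <<'E'
import numpy as np, cv2
from scipy.spatial.transform import Rotation as R
def cam(f): return R.from_euler('xyz',f["attitude"],degrees=True).as_matrix()
def ray(f,uv):
    h=f["image"].shape[0]; fl=h/2/np.tan(np.radians(f["fovy"]/2))
    d=cam(f)@np.array([(uv[0]-f["cx"])/fl,-(uv[1]-f["cy"])/fl,-1]); return np.array(f["eye"]),d/np.linalg.norm(d)
def onz(f,uv,z):
    e,d=ray(f,uv); return e+d*(z-e[2])/d[2]
def proj(f,p):
    h=f["image"].shape[0]; fl=h/2/np.tan(np.radians(f["fovy"]/2))
    c=cam(f).T@(np.array(p)-f["eye"]); return np.array([f["cx"]-fl*c[0]/c[2],f["cy"]+fl*c[1]/c[2]])
def tri(f,u,g,v):
    e,d=ray(f,u);a,b=ray(g,v); t=np.linalg.lstsq(np.c_[d,-b],a-e,rcond=None)[0]
    p,q=e+t[0]*d,a+t[1]*b; return (p+q)/2,np.linalg.norm(p-q)
def blob(f,box,lo,hi,hsv=True):
    x0,y0,x1,y1=box; im=f["image"][y0:y1,x0:x1]
    m=cv2.inRange(cv2.cvtColor(im,cv2.COLOR_BGR2HSV) if hsv else im,np.array(lo),np.array(hi))
    n,l,s,c=cv2.connectedComponentsWithStats(m); i=1+np.argmax(s[1:,4])
    pts=np.argwhere(l==i)[:,::-1].astype(np.float32)+[x0,y0]
    return c[i]+[x0,y0],s[i,4],cv2.minAreaRect(pts.astype(np.float32))
E
python3 - <<'E'
from workcell import env, eyes
from h import *
np.set_printoptions(precision=1,suppress=True)
S=eyes.grab_frame("scene");T=eyes.grab_frame("top")
bl=((0,0,0),(180,255,48))
a=blob(T,(460,245,505,266),*bl);b=blob(S,(446,252,500,285),*bl)
print("lever",a,b,tri(T,a[0],S,b[0]))
a=blob(T,(366,203,392,222),*bl);b=blob(S,(370,265,396,296),*bl)
print("cgrip",a,b,tri(T,a[0],S,b[0]),onz(T,a[0],75))
b=blob(S,(424,290,446,312),(0,0,150),(180,70,255));print("ball",b,onz(S,b[0],53))
a=blob(T,(385,170,452,245),(60,70,20),(90,255,255));print("green",a,[onz(T,p,15) for p in cv2.boxPoints(a[2])])
a=blob(T,(366,200,430,228),(10,60,90),(30,255,255));print("ply",a,[onz(T,p,34) for p in cv2.boxPoints(a[2])])
big=lambda f,b,k:cv2.resize(f["image"][b[1]:b[3],b[0]:b[2]],None,fx=k,fy=k,interpolation=cv2.INTER_CUBIC)
A=big(T,(360,160,510,270),4);B=big(S,(360,220,510,350),4)[:440]
cv2.imwrite("pics/c1.png",np.vstack([cv2.resize(A,(400,293)),cv2.resize(B,(400,293))]))
cv2.imwrite("pics/c2.png",B)
# dish, bowl by hull of non-table colour: rim points by hand
for n,p,z in(("dish",(209,253),53),("bowl",(296,270),72),("turtle",(353,296),15),("card",(258,192),30),("bottle",(345,130),80)):print(n,onz(T,p,z))
E
```

```text
lever (array([480.4, 254.7]), np.int32(299), ((480.071044921875, 254.5050811767578), (36.12225341796875, 8.977128982543945), 4.085616588592529)) (array([468.7, 268. ]), np.int32(714), ((471.0049743652344, 267.04949951171875), (31.74168586730957, 45.174686431884766), 84.2894058227539)) (array([ 484.7, -325.6,  281.9]), np.float64(6.356405891588726))
cgrip (array([375.5, 213. ]), np.int32(2), ((375.5, 213.0), (1.0, 0.0), 180.0)) (array([384.2, 282. ]), np.int32(188), ((383.9339294433594, 281.98114013671875), (17.170068740844727, 12.087727546691895), 15.945395469665527)) (array([620.2, -99.4,  52. ]), np.float64(10.880441323775543)) [614.9 -92.3  75. ]
ball (array([435.2, 299.4]), np.int32(90), ((435.00006103515625, 299.5000305175781), (10.60660171508789, 9.192387580871582), 45.0)) [ 624.2 -237.9   53. ]
green (array([438.2, 193.2]), np.int32(1095), ((438.5, 195.0), (50.0, 25.0), 90.0)) [array([ 755.3, -253.8,   15. ]), array([ 755.2, -330.4,   15. ]), array([ 600.9, -328. ,   15. ]), array([ 600.9, -252. ,   15. ])]
ply (array([394.2, 212. ]), np.int32(944), ((397.5, 213.5), (63.0, 27.0), 0.0)) [array([577.6, -67.4,  34. ]), array([659.6, -67.7,  34. ]), array([ 659.5, -257.8,   34. ]), array([ 577.6, -256.8,   34. ])]
dish [498.  401.3  53. ]
bowl [447.8 140.2  72. ]
turtle [369.5 -28.7  15. ]
card [685.  260.7  30. ]
bottle [860.9  -3.1  80. ]
```

View pics/c1.png

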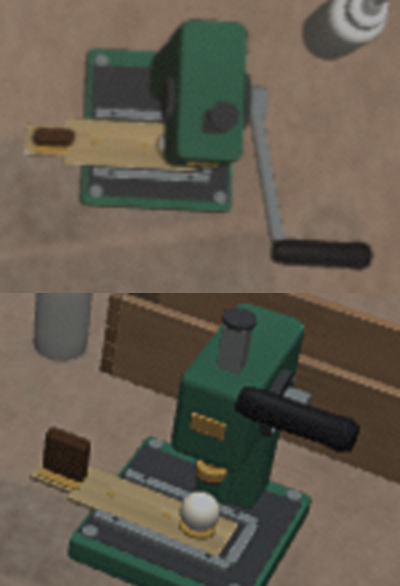

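Crops: top crop gives carrier grip top at about (380,211) and lever grip centre at (481,255); scene crop gives lever grip centre about (472,266.5), ball (435,302.5) and grip (385,281). The press is yawed about -4°. I'll refine the points, fit the dish, and compute the first move.

```bash
cat >> h.py <<'E'
def goal(s,p,yaw,roll=180.,pitch=0.):
    A=R.from_euler('xyz',s["ee_rot"],degrees=True);B=R.from_euler('xyz',[roll,pitch,yaw],degrees=True)
    d=A.inv().apply(np.array(p)-s["ee_pos"]); r=(A.inv()*B).as_rotvec(degrees=True)
    print("shift",np.round(d/1000,4),"rot",np.round(r,2),"len",np.linalg.norm(d))
E
python3 - <<'E'
from workcell import env, eyes
from h import *
np.set_printoptions(precision=1,suppress=True)
S=eyes.grab_frame("scene");T=eyes.grab_frame("top")
p,r=tri(T,(480.7,255.2),S,(471.7,266.5));print("lever",p,r,onz(T,(480.7,255),290),onz(S,(471.7,266.5),284))
print("lever ends T",onz(T,(462.4,254),288),onz(T,(499,256),288))
print("cgrip T",onz(T,(379.9,211.4),82),"S",onz(S,(385,281),62))
print("ball S",onz(S,(435,302),53))
# base corners (crop): bl (82,204) br (230,210) tl (88,50)
for q in((82,204),(230,210),(88,50)):print("base",onz(T,(360+q[0]/2.667,160+q[1]/2.667),19))
# dish & bowl rim: table-colour distance
for n,(u,v),z in(("dish",(209,253),53),("bowl",(296,270),72)):
    x0,y0=u-45,v-45; im=T["image"][y0:y0+90,x0:x0+90]; sat=cv2.cvtColor(im,cv2.COLOR_BGR2HSV)[...,1]
    m=(cv2.medianBlur(sat,5)<62).astype(np.uint8); cs,_=cv2.findContours(m,0,1); c=max(cs,key=cv2.contourArea)
    e=cv2.fitEllipse(cv2.convexHull(c)); print(n,e,onz(T,np.array(e[0])+[x0,y0],z))
    w=cv2.inRange(S["image"],(0,0,0),(255,255,255))
u,v=193,253
print("dish S",onz(S,(193.5,249),53))
goal(env.state(),(470,-250,340),86)
E
```

```text
lever [ 484.5 -327.7  286. ] 0.502242670580167 [ 485.  -326.7  290. ] [ 487.  -327.1  284. ]
lever ends T [ 487.4 -282.9  288. ] [ 482.7 -371.7  288. ]
cgrip T [ 618.7 -104.4   82. ] S [ 616.4 -108.1   62. ]
ball S [ 614.8 -240.7   53. ]
base [ 550.  -143.6   19. ]
base [ 543.3 -311.7   19. ]
base [ 727.5 -151.8   19. ]
dish ((47.18693161010742, 76.36256408691406), (86.25629425048828, 124.00132751464844), 176.2716064453125) [404.9 393.2  53. ]
bowl ((10.097949981689453, 43.99433898925781), (90.61697387695312, 129.55857849121094), 88.61762237548828) [450.6 242.4  72. ]
dish S [489.4 398.   53. ]
shift [-0.5 -0.6 -0.1] rot [-0.  0. 72.] len 833.1165669086264
```

```bash
sed -i 's/np.round(d\/1000,4)/list(map(float,np.round(d\/1000,4)))/;s/np.round(r,2)/list(map(float,np.round(r,2)))/' h.py; python3 - <<'E'
from workcell import env
from h import *
goal(env.state(),(340,130,340),120); goal(env.state(),(470,-327,335),87)
E
```

```text
shift [-0.2666, -0.3271, -0.1261] rot [-0.02, 0.01, 38.01] len 440.4410293295102
shift [-0.5582, -0.7022, -0.121] rot [-0.01, 0.01, 71.01] len 905.193157678691
```

Emit:
send_rows:
  targets: "0 0 -0.04 0 0 0 50;-0.267 -0.327 -0.127 0 0 38 0;-0.267 -0.327 -0.127 0 0 38 0;-0.267 -0.327 -0.127 0 0 38 0;-0.267 -0.327 -0.127 0 0 38 0;-0.267 -0.327 -0.127 0 0 38 0;-0.267 -0.327 -0.127 0 0 38 0;-0.267 -0.327 -0.127 0 0 38 0;-0.267 -0.327 -0.127 0 0 38 0;-0.267 -0.327 -0.127 0 0 38 0;-0.267 -0.327 -0.127 0 0 38 0;-0.267 -0.327 -0.127 0 0 38 0"
  grip_force: 20

```text
time_s: 1.35
ee_pos: [341.4, 126.1, 342.4]
ee_rot: [179.9, 0.2, 119.8]
force: [-0.0, -0.1, -0.8]
gripper_width: 14.3
gripper_force: 0.0
```

```bash
python3 - <<'E'
from workcell import env
from h import *
goal(env.state(),(470,-327,345),87)
E
```

```text
shift [-0.4572, -0.1132, -0.0015] rot [0.18, 0.12, 32.76] len 470.9715951401518
```

Emit:
send_rows:
  targets: "-0.457 -0.113 -0.002 0.1 0.1 33 0;-0.457 -0.113 -0.002 0.1 0.1 33 0;-0.457 -0.113 -0.002 0.1 0.1 33 0;-0.457 -0.113 -0.002 0.1 0.1 33 0;-0.457 -0.113 -0.002 0.1 0.1 33 0;-0.457 -0.113 -0.002 0.1 0.1 33 0;-0.457 -0.113 -0.002 0.1 0.1 33 0;-0.457 -0.113 -0.002 0.1 0.1 33 0;-0.457 -0.113 -0.002 0.1 0.1 33 0;-0.457 -0.113 -0.002 0.1 0.1 33 0;-0.457 -0.113 -0.002 0.1 0.1 33 0;-0.457 -0.113 -0.002 0.1 0.1 33 0"

```text
time_s: 2.35
ee_pos: [471.9, -327.5, 341.4]
ee_rot: [-179.8, 0.0, 86.8]
force: [0.1, 0.0, -1.2]
gripper_width: 0.4
gripper_force: 0.0
```

```bash
python3 - <<'E'
from workcell import env,eyes
from h import *
f=eyes.grab_frame("wrist");cv2.imwrite("pics/w1.png",f["image"])
s=env.state();print(s["ee_pos"],s["ee_rot"],s["qpos"],s["gripper_width"])
print("expected lever px",proj(f,(486,-327,284)),"tcp",proj(f,s["ee_pos"]),"carrier grip",proj(f,(617.5,-105,82)),"ball",proj(f,(615,-241,53)))
E
```

```text
[ 471.96273461 -327.21500697  341.069524  ] [-1.79808584e+02 -2.65069970e-03  8.67763332e+01] [-35.82224814  15.5598179   75.60632749  -0.1009076   88.99654584
 -32.5966754 ] 0.12542413989482706
expected lever px [337.99753465 255.3648811 ] tcp [313.02300679 298.49756696] carrier grip [465.01725759 -64.46295441] ball [447.47002067  99.53212417]
```

View pics/w1.png

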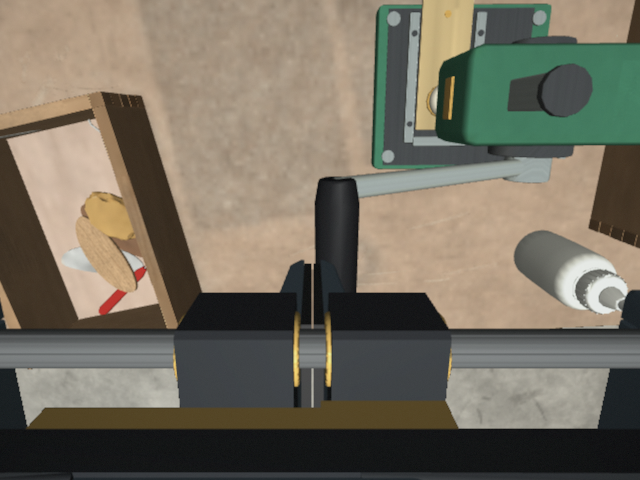

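Lever grip axis is at column ~337, its inner end at row ~180, matching the prediction (338,255); the fingers sit just to its left. Now push along the arc.

Emit:
send_rows:
  targets: "0 0.014 0.02 0 0 0 0;0 0.014 0.038 0 0 0 0;0 0.012 0.048 0 0 0 0;0 0.005 0.058 0 0 0 0;0 -0.002 0.073 0 0 0 0;0 -0.009 0.088 0 0 0 0;0 -0.014 0.105 0 0 0 0;0 -0.0175 0.12 0 0 0 0;0 -0.0195 0.137 0 0 0 0;0 -0.0204 0.153 0 0 0 0;0 -0.0204 0.153 0 0 0 0"

```text
time_s: 3.32
ee_pos: [448.5, -319.6, 188.5]
ee_rot: [-179.7, -0.2, 87.0]
force: [-2.6, -0.4, 3.9]
gripper_width: 0.5
gripper_force: 2.2
```

Emit:
send_rows:
  targets: "0 0.001 0.012 0 0 0 0;0 0.003 0.024 0 0 0 0;0 0.006 0.036 0 0 0 0;0 0.008 0.045 0 0 0 0;0 0.009 0.050 0 0 0 0;0 0.009 0.050 0 0 0 0"

```text
time_s: 3.82
ee_pos: [459.0, -321.1, 139.9]
ee_rot: [-179.8, -0.1, 87.0]
force: [-3.7, 0.8, 5.7]
gripper_width: 0.5
gripper_force: 2.6
```

Emit:
send_rows:
  targets: "0 0.001 0.003 0 0 0 0;0 0.001 0.006 0 0 0 0;0 0.002 0.008 0 0 0 0;0 0.002 0.008 0 0 0 0"

```text
time_s: 4.15
ee_pos: [461.5, -321.4, 133.1]
ee_rot: [-179.9, -0.1, 87.0]
force: [-3.3, 0.8, 5.9]
gripper_width: 0.3
gripper_force: 3.3
```

Emit:
send_rows:
  targets: "0 0.0005 0.002 0 0 0 0;0 0.0005 0.002 0 0 0 0;0 0.0005 0.002 0 0 0 0"

```text
time_s: 4.4
ee_pos: [461.7, -321.4, 132.5]
ee_rot: [-179.9, -0.0, 87.0]
force: [-5.8, 1.6, 13.9]
gripper_width: 0.5
gripper_force: 6.6
```

Emit:
send_rows:
  targets: "0 0 0.001 0 0 0 0;0 0 0.001 0 0 0 0;0 0 0.001 0 0 0 0"

```text
time_s: 4.65
ee_pos: [461.7, -321.5, 132.2]
ee_rot: [-179.9, -0.0, 87.0]
force: [-6.5, 3.1, 17.2]
gripper_width: 0.3
gripper_force: 8.3
```

Emit:
send_rows:
  targets: "0 0 -0.02 0 0 0 0;0 -0.008 -0.06 0 0 0 0;0 -0.006 -0.1 0 0 0 0;0 0 -0.14 0 0 0 0;0 0.01 -0.18 0 0 0 0;0 0.01 -0.215 0 0 0 0;0 0.01 -0.215 0 0 0 0;0 0.01 -0.215 0 0 0 0"

```text
time_s: 5.32
ee_pos: [473.7, -322.6, 346.7]
ee_rot: [179.8, 0.1, 87.0]
force: [0.2, -0.0, -1.4]
gripper_width: 0.5
gripper_force: 0.0
```

```bash
python3 - <<'E'
from workcell import env,eyes
from h import *
S=eyes.grab_frame("scene");T=eyes.grab_frame("top")
B=cv2.resize(S["image"][190:350,350:510],None,fx=3,fy=3);A=cv2.resize(T["image"][200:320,140:250],None,fx=3,fy=3)
cv2.imwrite("pics/s2.png",np.hstack([B,np.pad(A,((0,480-A.shape[0]),(0,320-min(320,A.shape[1])),(0,0)))[:, :320]]))
# lever by black blob in top and scene
goal(env.state(),(617.5,-60,250),87.5)
E
```

```text
shift [0.2689, 0.1317, 0.0933] rot [-0.15, -0.13, -0.48] len 313.60110286928784
```

View pics/s2.png

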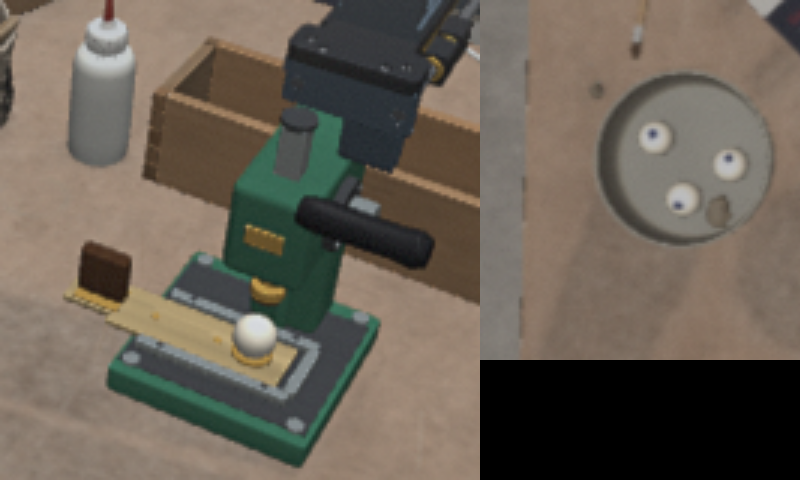

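Lever is back up on its own, ball still in the ring; dish centre in the top view is (208.7,253). Next, go above the carrier grip.

Emit:
send_rows:
  targets: "0.24 0.131 0.02 0 0 -0.5 70;0.24 0.131 0.02 0 0 -0.5 70;0.24 0.131 0.02 0 0 -0.5 70;0.24 0.131 0.02 0 0 -0.5 70;0.24 0.131 0.02 0 0 -0.5 70;0.24 0.131 0.02 0 0 -0.5 70;0.24 0.131 0.02 0 0 -0.5 70;0.226 0.132 0.06 0 0 -0.5 70;0.226 0.132 0.1 0 0 -0.5 70;0.226 0.132 0.14 0 0 -0.5 70;0.226 0.132 0.18 0 0 -0.5 70;0.226 0.132 0.197 0 0 -0.5 70"

```text
time_s: 6.42
ee_pos: [610.8, -102.2, 139.1]
ee_rot: [-179.1, -0.2, 87.5]
force: [0.0, 0.1, 0.0]
gripper_width: 63.9
gripper_force: 0.0
```

```bash
python3 - <<'E'
from workcell import env,eyes
from h import *
f=eyes.grab_frame("wrist");cv2.imwrite("pics/w2.png",f["image"])
s=env.state();print(s["ee_pos"],s["ee_rot"],s["gripper_width"])
print("expected grip top",proj(f,(617.5,-105,82)),"tcp",proj(f,s["ee_pos"]))
E
```

```text
[ 609.8707581  -102.02244342  137.43021404] [-178.9325176    -0.22694265   87.50445536] 63.9304480455594
expected grip top [326.41658854 262.44580623] tcp [310.90300232 297.69574371]
```

View pics/w2.png

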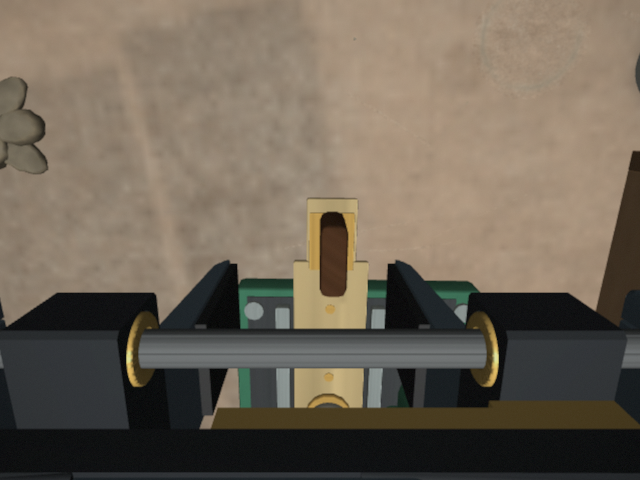

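```bash
python3 - <<'E'
from workcell import env,eyes
from h import *
np.set_printoptions(precision=1,suppress=True)
f=eyes.grab_frame("wrist");s=env.state();print(s["ee_pos"],s["ee_rot"])
for a,z in(((334,254),82),((327,212),82),((322,254),82),((346,254),82),((332,198),34),((328,395),39),((328,405),39),((294,330),34),((367,330),34),((308,205),34),((357,205),34)):print(a,onz(f,a,z))
print(proj(f,(615,-241,53)),proj(f,(615,-224,39)))
for a in((334,212),(334,296)):print(onz(f,a,82))
goal(s,(617,-105,43),87.5)
E
```

```text
[ 611.5 -102.4  140.8] [-179.2   -0.2   87.5]
(334, 254) [620.8 -99.5  82. ]
(327, 212) [617.7 -75.4  82. ]
(322, 254) [614.1 -99.2  82. ]
(346, 254) [627.5 -99.7  82. ]
(332, 198) [621.7 -76.5  34. ]
(328, 395) [ 614.1 -221.3   39. ]
(328, 405) [ 613.9 -229.8   39. ]
(294, 330) [ 591.7 -170.7   34. ]
(367, 330) [ 643.6 -172.4   34. ]
(308, 205) [605.8 -80.5  34. ]
(357, 205) [637.9 -81.8  34. ]
[330.5 431.2] [329.3 398.1]
[621.5 -75.6  82. ]
[ 620.1 -124.7   82. ]
shift [-0.0027, 0.007, 0.0977] rot [-0.83, -0.19, 0.01] len 98.02253921353295
```

Wrist view: grip top at cols 322–346, rows ~225–296 between the open fingers, plywood end at row 198, ring's near edge at (328,395). This gives a grip centre of about (619.5,-104) and yaw -2.5°, agreeing with the ring 135 mm away.

Emit:
send_rows:
  targets: "-0.001 0.0085 0.02 -0.8 -0.2 0 70;-0.001 0.0085 0.045 -0.8 -0.2 0 70;-0.001 0.0085 0.065 -0.8 -0.2 0 70;-0.001 0.0085 0.08 -0.8 -0.2 0 70;-0.001 0.0085 0.09 -0.8 -0.2 0 70;-0.001 0.0085 0.095 -0.8 -0.2 0 70;-0.001 0.0085 0.095 -0.8 -0.2 0 70;-0.001 0.0085 0.095 -0.8 -0.2 0 70"

```text
time_s: 7.18
ee_pos: [624.5, -104.6, 52.9]
ee_rot: [179.2, 0.1, 87.5]
force: [0.5, -0.1, -0.1]
gripper_width: 64.1
gripper_force: 0.0
```

```bash
python3 - <<'E'
from workcell import env,eyes
from h import *
np.set_printoptions(precision=2,suppress=True)
f=eyes.grab_frame("wrist");cv2.imwrite("pics/w3.png",f["image"])
s=env.state();print(s["ee_pos"],s["ee_rot"],s["force"]);goal(s,(619.5,-104,44),87.5)
E
```

```text
[ 624.67 -104.66   53.23] [179.18   0.14  87.5 ] [-0.14  0.66  0.45]
shift [0.0005, -0.0053, 0.0092] rot [0.82, 0.14, 0.01] len 10.601943650508124
```

View pics/w3.png

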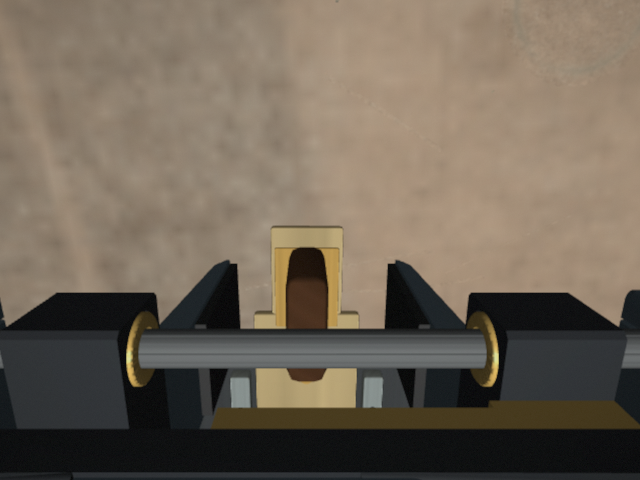

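Top face of the grip spans cols 287–328, rows 278–380; plywood edges are parallel to the image columns, so the yaw is right. Compute its centre with the settled pose.

```bash
python3 - <<'E'
from workcell import env,eyes
from h import *
np.set_printoptions(precision=2,suppress=True)
f=eyes.grab_frame("wrist")
for a,z in(((308,278),82),((308,380),82),((287,330),82),((328,330),82),((307,227),34),((272,235),34),((343,235),34),((255,350),34),((358,350),34)):print(a,onz(f,a,z))
s=env.state();print(s["ee_pos"],s["ee_rot"])
goal(s,(621.5,-104,44),87.5)
E
```

```text
(308, 278) [623.39 -83.4   82.  ]
(308, 380) [ 621.48 -124.92   82.  ]
(287, 330) [ 614.73 -103.43   82.  ]
(328, 330) [ 629.8 -104.2   82. ]
(307, 227) [623.43 -77.07  34.  ]
(272, 235) [607.1  -80.12  34.  ]
(343, 235) [639.9  -81.67  34.  ]
(255, 350) [ 594.52 -139.24   34.  ]
(358, 350) [ 646.01 -141.89   34.  ]
[ 624.68 -104.68   53.28] [179.17   0.15  87.51]
shift [0.0006, -0.0033, 0.0092] rot [0.83, 0.15, 0.01] len 9.8291885496474
```

Emit:
send_rows:
  targets: "0.0005 -0.0023 0.005 0.8 0.1 -0.2 70;0.0005 -0.0023 0.009 0.8 0.1 -0.2 70;0.0005 -0.0023 0.009 0.8 0.1 -0.2 70;0.0005 -0.0023 0.009 0.8 0.1 -0.2 70"

```text
time_s: 7.62
ee_pos: [621.3, -103.9, 42.5]
ee_rot: [-179.8, 0.0, 87.7]
force: [-1.0, -0.1, -0.1]
gripper_width: 63.9
gripper_force: 0.0
```

Emit:
send_rows:
  targets: "0 0 0 0 0 0 70;0 0 0 0 0 0 70"

```text
time_s: 7.78
ee_pos: [621.6, -103.9, 42.9]
ee_rot: [-179.9, 0.0, 87.7]
force: [0.8, 0.2, 0.3]
gripper_width: 63.8
gripper_force: 0.0
```

Emit:
send_rows:
  targets: "0 0.0008 0 0 0 0.4 30;0 0.0008 0 0 0 0.4 25;0 0.0008 0 0 0 0.4 22;0 0.0008 0 0 0 0.4 10;0 0.0008 0 0 0 0.4 0;0 0.0008 0 0 0 0.4 0;0 0.0008 0 0 0 0.4 0;0 0.0008 0 0 0 0.4 0;0 0.0008 0 0 0 0.4 0;0 0.0008 0 0 0 0.4 0"
  grip_force: 45

```text
time_s: 8.62
ee_pos: [622.3, -103.9, 42.9]
ee_rot: [-179.9, 0.0, 87.3]
force: [-0.6, -0.1, 0.1]
gripper_width: 15.9
gripper_force: 45.0
```

Emit:
send_rows:
  targets: "0.001 0 0 0 0 0 0;0.003 0 -0.0003 0 0 0 0;0.006 0 -0.0005 0 0 0 0;0.010 0 -0.0005 0 0 0 0;0.015 0 -0.0005 0 0 0 0;0.020 0 -0.0005 0 0 0 0;0.025 0 -0.0005 0 0 0 0;0.030 0 -0.0005 0 0 0 0;0.034 0 -0.0005 0 0 0 0;0.037 0 -0.0005 0 0 0 0;0.039 0 -0.0005 0 0 0 0;0.040 0 -0.0005 0 0 0 0"

```text
time_s: 9.62
ee_pos: [624.2, -63.6, 43.3]
ee_rot: [-179.9, 0.0, 87.3]
force: [-0.1, -0.5, -1.9]
gripper_width: 15.8
gripper_force: 45.0
```

Emit:
send_rows:
  targets: "0.002 0 0 0 0 0 0;0.006 0 0 0 0 0 0;0.012 0 0 0 0 0 0;0.020 0 0 0 0 0 0;0.030 0 0 0 0 0 0;0.042 0 0 0 0 0 0;0.054 0 0 0 0 0 0;0.064 0 0 0 0 0 0;0.072 0 0 0 0 0 0;0.078 0 0 0 0 0 0;0.081 0 0 0 0 0 0;0.082 0 0 0 0 0 0"

```text
time_s: 10.62
ee_pos: [628.1, 18.6, 43.3]
ee_rot: [-179.9, 0.0, 87.4]
force: [-0.4, 0.5, -1.7]
gripper_width: 16.1
gripper_force: 45.0
```

```bash
python3 - <<'E'
from workcell import env,eyes
from h import *
f=eyes.grab_frame("scene");cv2.imwrite("pics/s4.png",cv2.resize(f["image"][200:360,320:520],None,fx=3,fy=3))
s=env.state();print(s["ee_pos"],s["ee_rot"],s["force"],s["torque"])
E
```

```text
[628.07454852  18.23860561  43.27694153] [-1.79875900e+02  3.50326971e-02  8.73328644e+01] [-0.01492475  0.33851618 -0.94730805] [ 0.08656381  0.05182785 -0.01436272]
```

View pics/s4.png

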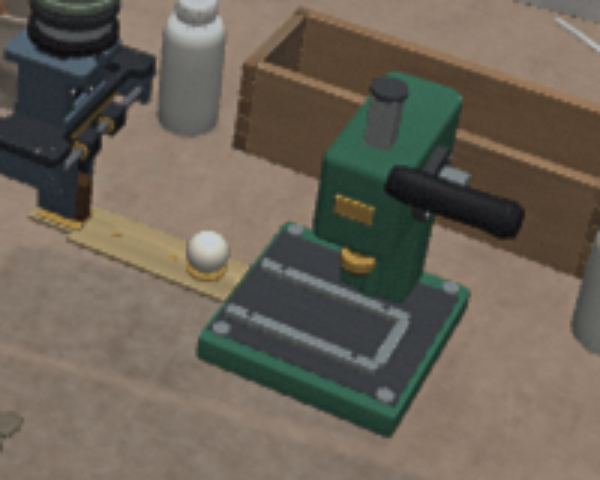

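Ball sits in the ring, clear of the head; the carrier's tail still overlaps the base edge slightly. Pull further, then lift.

Emit:
send_rows:
  targets: "0.003 0 0 0 0 0 0;0.009 0 0 0 0 0 0;0.018 0 -0.001 0 0 0 0;0.030 0 -0.003 0 0 0 0;0.043 0 -0.008 0 0 0 0;0.056 0 -0.016 0 0 0 0;0.069 0 -0.028 0 0 0 0;0.082 0 -0.043 0 0 0 0;0.093 0 -0.060 0 0 0 0;0.101 0 -0.077 0 0 0 0;0.106 0 -0.091 0 0 0 0;0.108 0 -0.099 0 0 0 0"

```text
time_s: 11.67
ee_pos: [634.3, 128.3, 145.2]
ee_rot: [179.9, -0.1, 87.4]
force: [0.1, 0.1, -2.5]
gripper_width: 15.9
gripper_force: 45.0
```

Emit:
send_rows:
  targets: "0 0 -0.004 0 0 0 0;0 0 -0.006 0 0 0 0;0 0 -0.006 0 0 0 0"

```text
time_s: 11.92
ee_pos: [633.2, 125.8, 148.2]
ee_rot: [-179.9, 0.0, 87.3]
force: [0.4, 0.5, -1.4]
gripper_width: 16.0
gripper_force: 45.0
```

```bash
python3 - <<'E'
from workcell import env,eyes
from h import *
s=env.state();print(s["ee_pos"],s["ee_rot"]);goal(s,(504.5,536.5,150),87.3)
E
```

```text
[633.15412097 125.80404997 148.22238058] [-1.79864767e+02  4.11043058e-02  8.73092226e+01]
shift [0.4042, -0.1478, -0.0017] rot [-0.14, 0.04, 0.01] len 430.37914232008103
```

Emit:
send_rows:
  targets: "0.004 -0.0015 0 0 0 0 0;0.012 -0.0044 0 0 0 0 0;0.024 -0.0088 0 0 0 0 0;0.040 -0.0146 0 0 0 0 0;0.060 -0.022 0 0 0 0 0;0.084 -0.0307 0 0 0 0 0;0.108 -0.0395 0 0 0 0 0;0.132 -0.0483 0 0 0 0 0;0.152 -0.0556 0 0 0 0 0;0.168 -0.0614 0 0 0 0 0;0.178 -0.0651 0 0 0 0 0;0.182 -0.0666 0 0 0 0 0"

```text
time_s: 12.92
ee_pos: [574.2, 312.9, 147.9]
ee_rot: [-179.8, 0.0, 87.4]
force: [0.7, -0.4, -1.6]
gripper_width: 15.9
gripper_force: 45.0
```

Emit:
send_rows:
  targets: "0.004 -0.0015 0 0 0 0 0;0.012 -0.0044 0 0 0 0 0;0.024 -0.0088 0 0 0 0 0;0.040 -0.0146 0 0 0 0 0;0.060 -0.022 0 0 0 0 0;0.084 -0.0307 0 0 0 0 0;0.108 -0.0395 0 0 0 0 0;0.132 -0.0483 0 0 0 0 0;0.152 -0.0556 0 0 0 0 0;0.168 -0.0614 0 0 0 0 0;0.178 -0.0651 0 0 0 0 0;0.182 -0.0666 0 0 0 0 0"

```text
time_s: 13.92
ee_pos: [516.8, 497.2, 148.1]
ee_rot: [-179.9, 0.0, 87.4]
force: [0.5, -0.0, -2.0]
gripper_width: 15.7
gripper_force: 45.0
```

Emit:
send_rows:
  targets: "0 0 0 0 0 0 0;0 0 0 0 0 0 0;0 0 0 0 0 0 0"

```text
time_s: 14.17
ee_pos: [517.9, 494.5, 148.4]
ee_rot: [-179.9, 0.1, 87.2]
force: [-0.1, -0.4, -1.9]
gripper_width: 16.0
gripper_force: 45.0
```

```bash
python3 - <<'E'
from workcell import env,eyes
from h import *
s=env.state();print(s["ee_pos"],s["ee_rot"]);goal(s,(504.5,536.5,150),87.3)
E
```

```text
[517.93701977 494.54713514 148.38868554] [-1.79884212e+02  6.70002590e-02  8.72400624e+01]
shift [0.0413, -0.0154, -0.0016] rot [-0.12, 0.07, -0.06] len 44.08165949827447
```

Emit:
send_rows:
  targets: "0.003 -0.001 0 0 0 0 0;0.009 -0.0035 -0.0005 0 0 0 0;0.017 -0.0065 -0.001 0 0 0 0;0.025 -0.0095 -0.0015 0 0 0 0;0.033 -0.0125 -0.0015 -0.1 0.1 0 0;0.038 -0.0145 -0.0015 -0.1 0.1 0 0;0.0405 -0.015 -0.0015 -0.1 0.1 0 0;0.0413 -0.0154 -0.0015 -0.1 0.1 0 0;0.0413 -0.0154 -0.0015 -0.1 0.1 0 0;0.0413 -0.0154 -0.0015 -0.1 0.1 0 0"

```text
time_s: 15.0
ee_pos: [504.0, 537.5, 149.8]
ee_rot: [-180.0, -0.0, 87.3]
force: [0.5, 0.1, -2.0]
gripper_width: 15.7
gripper_force: 45.0
```

```bash
python3 - <<'E'
from workcell import env,eyes
from h import *
np.set_printoptions(precision=1,suppress=True)
S=eyes.grab_frame("scene");T=eyes.grab_frame("top")
A=cv2.resize(T["image"][190:310,140:260],None,fx=4,fy=4);B=cv2.resize(S["image"][170:290,130:210],None,fx=4,fy=4)
cv2.imwrite("pics/f.png",np.hstack([A,B]))
s=env.state();print(s["ee_pos"],s["ee_rot"])
seat=s["ee_pos"]+R.from_euler('z',87.3-90,degrees=True).apply([0,-135,10])
print(seat,"expected T",(proj(T,seat)-[140,190])*4,"S",(proj(S,seat)-[130,170])*4+[480,0])
E
```

```text
[504.1 537.3 149.8] [-180.    -0.1   87.3]
[497.8 402.4 159.8] expected T [232.6 246.4] S [719.2 175.9]
```

View pics/f.png

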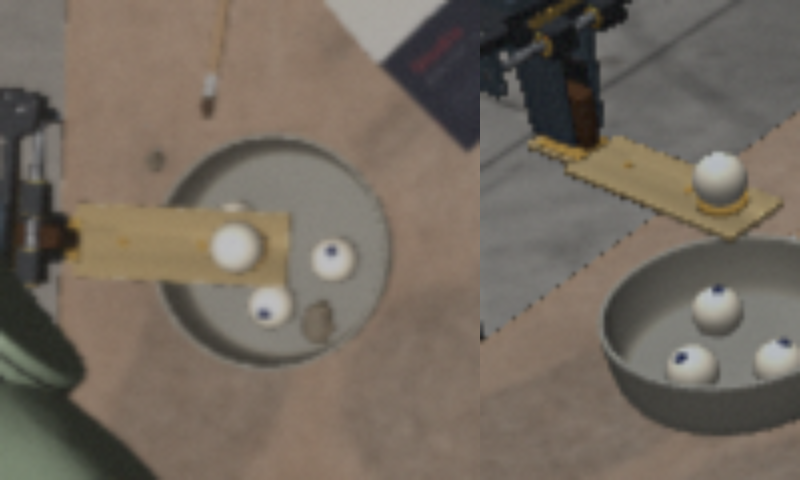

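The ball sits in its ring at top crop (235,247), where predicted. The dish rim centre is at crop (275,252), which works out to the same spot once the height difference is allowed for. The carrier is level and everything else is undisturbed.

Emit:
send_rows:
  targets: "0 0 0 0 0 0 0;0 0 0 0 0 0 0;0 0 0 0 0 0 0;0 0 0 0 0 0 0"

```text
time_s: 15.43
ee_pos: [504.1, 537.6, 149.9]
ee_rot: [-180.0, -0.1, 87.3]
force: [0.9, 0.7, -2.0]
gripper_width: 15.6
gripper_force: 45.0
```

```bash
python3 -c "
from workcell import env
s=env.state();print(s['ee_pos'],s['ee_rot'],abs(s['qvel']).max());print(env.job_done())"
```

```text
[504.05077833 537.57070863 149.88836276] [-1.79981731e+02 -7.18809799e-02  8.73009350e+01] 0.05328673509047551
the job is handed in; nothing more can be done
None
```

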